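Load the jam trolley and wheel it to its mat

ROBOT

A 6-joint arm with a two-finger parallel gripper is mounted at the origin on the work surface. World frame = base frame: x ahead of the robot, y to its left, z up, the work surface at z = 0. Lengths are in m, angles in rad, forces in N, time in s.
With the tool pointing down it reaches from about 0.35 to 0.975 m from the base axis. Payload 7.1 kg.
Tool frame: the origin (TCP) lies midway between the tips of the shut fingers; the grasp point (between the pads) lies 19 mm behind it; z points along the fingers, y is the line along which they close (so a half turn about z gives the same grasp; the last joint's range is limited). The gripper opens to 88 mm and grips with 3 to 60 N. Pads are 20 mm wide; open, the fingers measure 115 mm over their backs; the gripper's body (75 mm by 178 mm) begins 61 mm behind the grasp point.
Start: joints at [1.301, 0.423, 1.63, -0, 1.089, -0.019], TCP at [0.155, 0.605, 0.223] pointing down, gripper open.
Joint ranges: [-3, 3], [-0.9, 2.11], [0.09, 2.58], [-1.31, 4.45], [0.11, 2.69], [-2.54, 2.54]. Speed limits (rad/s): [2.39, 2.39, 3.01, 3.14, 3.14, 3.14].

INTERFACE

Orientations are given as a unit quaternion [w, x, y, z].
In Python, from station import manip gives the robot as it stands. Calls block until the motion is done:
- manip.move_pose(position, orientation): joint-space move of the TCP to a pose.
- manip.movel(position, frame=None, v=0.15, until_force=None): straight line of the TCP; frame=None keeps the orientation; v is the mean speed in m/s. With until_force (N) it stops when the force on the tool has changed by that much, and returns True; else False.
- manip.movej(angles): joint-space move.
- manip.command_gripper(opening): opening from 0.0 (shut) to 1.0 (fully open); the grip force is fixed at half the most; returns when the fingers have stopped.
- manip.wait(seconds).
- manip.inverse_kinematics(position, orientation): joint angles nearest the present ones, or None.
- manip.read_camera(name): name is "side" or "top"; returns the picture (480x640x3 uint8, red, green, blue); there is no depth.
- manip.camera_info(name): a dict with "intrinsics" (3x3 intrinsics, pixels), "dist" ([k1, k2, p1, p2, k3] as OpenCV has them; the pictures are not rectified), "T" (4x4, takes a point from camera to world coordinates). Camera axes: x right, y up, looking along -z (the intrinsics and any distortion apply to the point x, -y, -z); pixel columns grow to the right and rows downward; lengths in m; the calibration is good to about 2 mm. A picture is of the moment at which its call begins. camera_info takes no time and is no camera call.
A pose or a line that the arm cannot do raises manip.MotionError and nothing moves.
- manip.job_done(): hands the job in; it is judged then, once.
Readings, each from a call of its own:
- manip.get_time(): time.
- manip.get_joint_pos(): joint angles.
- manip.get_qvel(): joint speeds.
- manip.get_effort(): joint torques, N m.
- manip.get_tcp_pos(): TCP position.
- manip.get_ee_rot(): TCP orientation.
- manip.get_ft_force(): force on the tool from outside, world axes, zero at the start.
- manip.get_ft_torque(): the same for the moment, N m.
- manip.get_grip_width(): opening from 0.0 (shut) to 1.0 (fully open).
- manip.get_finger_force(): force on a finger pad.
Only numpy, scipy, OpenCV 4.12 (cv2) and the standard library are available. Lean on these libraries where they do the work, as an engineer would, in place of code of your own. Each camera call takes 0.05 s, during which the arm holds its last target. There are 200 camera calls.

TASK

Take saucers one at a time off the top of the spring dispenser and lay one flat in the tray of the little trolley for each jam pot on the worktop, then stand every pot upright in the middle of a saucer of its own. When all are aboard, take the trolley by its push bar and roll it forwards, nose first and without lifting it, until all four castors trail straight back, and only then steer it onto the dark mat: trolley centred on the mat and square with it, nose towards the far end of the mat, castors still trailing straight back, load in place. Leave the tin, the pepper mill and the butter dish where they stand.

Things in the scene. Friction and masses are not known exactly. Their poses are not given: they have to be found in the camera images.
- trolley: wooden serving trolley on four swivel castors, 280 x 88 mm, 0.6 to 0.9 kg. Origin: worktop level, under the middle of its footprint; x points to the nose (away from the push bar), z up. Starts nose towards +y within 0.2 rad. Deck at 40 mm; tray inside its 3 mm high rim: x -95..+135, y -40..+40 mm, room for 3 saucers at x = -54, 20, 94 mm. Rolls at about 1 N, so may creep when touched
- handle (a point): middle of the trolley's push bar: round, 12 mm thick, 88 mm long, lying across the tail (along trolley y) at trolley x = -130 mm, 135 mm above the worktop, on two 8 mm uprights (72 mm free between them). Pinch it from above, fingers fore and aft; it steers the trolley
- tray (a point): middle of the tray floor, on the deck's upper side (trolley x = +20 mm, y = 0, z = 40 mm)
- mat: thin dark mat, 300 x 110 mm, flat (no step) on the worktop, in front of the trolley (to the robot's left). Origin: its middle. x axis along its length towards the end farther from the trolley's start (about +y): the trolley's origin and x axis must end on the mat's
- dispenser: steel saucer dispenser, fixed. Origin: centre of the underside of its round foot (108 mm wide, 12 high). Four 7 mm rods at (+-27.5, +-27.5) mm in its x, y, tops at 79 mm, hold the stack with 2 mm of play. Fingers go in along its x or y axis, between the rods. A spring lifts the stack as each saucer is taken: the top one's upper face always stands 82 mm above the worktop
- saucer1: white stoneware saucer: a flat disc 66 mm across, 12 mm thick, 80 g. Origin: centre of its underside, z up. Starts in the dispenser's stack.
- saucer2: white stoneware saucer: a flat disc 66 mm across, 12 mm thick, 80 g. Origin: centre of its underside, z up. Starts in the dispenser's stack.
- saucer3: white stoneware saucer: a flat disc 66 mm across, 12 mm thick, 80 g. Origin: centre of its underside, z up. Starts in the dispenser's stack.
- saucer4: white stoneware saucer: a flat disc 66 mm across, 12 mm thick, 80 g. Origin: centre of its underside, z up. Starts in the dispenser's stack (on top).
- pot1: jam pot: amber glass jar with brass lid, a plain upright cylinder 52 mm across and 55 mm high, 0.1 to 0.2 kg. Origin: centre of its underside. Two or three of the three are present (None: absent).
- pot2: jam pot: amber glass jar with brass lid, a plain upright cylinder 52 mm across and 55 mm high, 0.1 to 0.2 kg. Origin: centre of its underside. Two or three of the three are present (None: absent).
- pot3: jam pot: amber glass jar with brass lid, a plain upright cylinder 52 mm across and 55 mm high, 0.1 to 0.2 kg. Origin: centre of its underside. Two or three of the three are present (None: absent).
- castor_fl (a joint): swivel angle of the front left castor about the vertical, positive turning to the left, 0 (or a whole turn) = trailing straight back. Pivot at trolley x = 110 mm, y = 32 mm; trail 14 mm, wheel 26 mm across. A castor swings round within about 60 mm of straight forward rolling.
- castor_fr (a joint): swivel angle of the front right castor about the vertical, positive turning to the left, 0 (or a whole turn) = trailing straight back. Pivot at trolley x = 110 mm, y = -32 mm; trail 14 mm, wheel 26 mm across. A castor swings round within about 60 mm of straight forward rolling.
- castor_rl (a joint): swivel angle of the rear left castor about the vertical, positive turning to the left, 0 (or a whole turn) = trailing straight back. Pivot at trolley x = -110 mm, y = 32 mm; trail 14 mm, wheel 26 mm across. A castor swings round within about 60 mm of straight forward rolling.
- castor_rr (a joint): swivel angle of the rear right castor about the vertical, positive turning to the left, 0 (or a whole turn) = trailing straight back. Pivot at trolley x = -110 mm, y = -32 mm; trail 14 mm, wheel 26 mm across. A castor swings round within about 60 mm of straight forward rolling.
- tin: cream tin with a lid, 74 mm across, 90 mm high with its knob, standing among the pots: leave it. Origin: centre of its underside.
- mill: dark wooden pepper mill, 52 mm across, 130 mm high, beyond the left end of the mat: leave it. Origin: centre of its underside.
- butter: white butter dish, 150 x 90 x 70 mm, at the right: leave it. Origin: centre of its underside.

How it is judged:
On the way, in this order (a step that is already met when the one before it is completed fails the run):
1. every pot stands upright on a saucer of its own in the trolley's tray, let go (((horizontal distance between pot1 and saucer1 below 0.014 m and z of pot1 in the frame of saucer1 between 0.008 and 0.016 m and z of saucer1 in the frame of trolley between 0.035 and 0.045 m) or (horizontal distance between pot1 and saucer2 below 0.014 m and z of pot1 in the frame of saucer2 between 0.008 and 0.016 m and z of saucer2 in the frame of trolley between 0.035 and 0.045 m) or (horizontal distance between pot1 and saucer3 below 0.014 m and z of pot1 in the frame of saucer3 between 0.008 and 0.016 m and z of saucer3 in the frame of trolley between 0.035 and 0.045 m) or (horizontal distance between pot1 and saucer4 below 0.014 m and z of pot1 in the frame of saucer4 between 0.008 and 0.016 m and z of saucer4 in the frame of trolley between 0.035 and 0.045 m)) and angle between each of pot1, pot2, pot3's own z axis and vertical below 0.12 rad and x of pot1 in the frame of trolley between -0.095 and 0.135 m and y of pot1 in the frame of trolley between -0.04 and 0.04 m and ((horizontal distance between pot2 and saucer1 below 0.014 m and z of pot2 in the frame of saucer1 between 0.008 and 0.016 m and z of saucer1 in the frame of trolley between 0.035 and 0.045 m) or (horizontal distance between pot2 and saucer2 below 0.014 m and z of pot2 in the frame of saucer2 between 0.008 and 0.016 m and z of saucer2 in the frame of trolley between 0.035 and 0.045 m) or (horizontal distance between pot2 and saucer3 below 0.014 m and z of pot2 in the frame of saucer3 between 0.008 and 0.016 m and z of saucer3 in the frame of trolley between 0.035 and 0.045 m) or (horizontal distance between pot2 and saucer4 below 0.014 m and z of pot2 in the frame of saucer4 between 0.008 and 0.016 m and z of saucer4 in the frame of trolley between 0.035 and 0.045 m)) and x of pot2 in the frame of trolley between -0.095 and 0.135 m and y of pot2 in the frame of trolley between -0.04 and 0.04 m and ((horizontal distance between pot3 and saucer1 below 0.014 m and z of pot3 in the frame of saucer1 between 0.008 and 0.016 m and z of saucer1 in the frame of trolley between 0.035 and 0.045 m) or (horizontal distance between pot3 and saucer2 below 0.014 m and z of pot3 in the frame of saucer2 between 0.008 and 0.016 m and z of saucer2 in the frame of trolley between 0.035 and 0.045 m) or (horizontal distance between pot3 and saucer3 below 0.014 m and z of pot3 in the frame of saucer3 between 0.008 and 0.016 m and z of saucer3 in the frame of trolley between 0.035 and 0.045 m) or (horizontal distance between pot3 and saucer4 below 0.014 m and z of pot3 in the frame of saucer4 between 0.008 and 0.016 m and z of saucer4 in the frame of trolley between 0.035 and 0.045 m)) and x of pot3 in the frame of trolley between -0.095 and 0.135 m and y of pot3 in the frame of trolley between -0.04 and 0.04 m and contact force between each of pot1, pot2, pot3 and the fingers below 0.05 N), for 0.2 s.
2. all four castors trail straight back (within 25 degrees) as the loaded trolley comes up to the mat, still 25 to 120 mm short of its place ((value of joint castor_fl between -0.44 and 0.44 rad or value of joint castor_fl between -6.7232 and -5.8432 rad or value of joint castor_fl between 5.8432 and 6.7232 rad) and (value of joint castor_fr between -0.44 and 0.44 rad or value of joint castor_fr between -6.7232 and -5.8432 rad or value of joint castor_fr between 5.8432 and 6.7232 rad) and (value of joint castor_rl between -0.44 and 0.44 rad or value of joint castor_rl between -6.7232 and -5.8432 rad or value of joint castor_rl between 5.8432 and 6.7232 rad) and (value of joint castor_rr between -0.44 and 0.44 rad or value of joint castor_rr between -6.7232 and -5.8432 rad or value of joint castor_rr between 5.8432 and 6.7232 rad) and ((horizontal distance between pot1 and saucer1 below 0.014 m and z of pot1 in the frame of saucer1 between 0.008 and 0.016 m and z of saucer1 in the frame of trolley between 0.035 and 0.045 m) or (horizontal distance between pot1 and saucer2 below 0.014 m and z of pot1 in the frame of saucer2 between 0.008 and 0.016 m and z of saucer2 in the frame of trolley between 0.035 and 0.045 m) or (horizontal distance between pot1 and saucer3 below 0.014 m and z of pot1 in the frame of saucer3 between 0.008 and 0.016 m and z of saucer3 in the frame of trolley between 0.035 and 0.045 m) or (horizontal distance between pot1 and saucer4 below 0.014 m and z of pot1 in the frame of saucer4 between 0.008 and 0.016 m and z of saucer4 in the frame of trolley between 0.035 and 0.045 m)) and angle between each of pot1, pot2, pot3's own z axis and vertical below 0.12 rad and x of pot1 in the frame of trolley between -0.095 and 0.135 m and y of pot1 in the frame of trolley between -0.04 and 0.04 m and ((horizontal distance between pot2 and saucer1 below 0.014 m and z of pot2 in the frame of saucer1 between 0.008 and 0.016 m and z of saucer1 in the frame of trolley between 0.035 and 0.045 m) or (horizontal distance between pot2 and saucer2 below 0.014 m and z of pot2 in the frame of saucer2 between 0.008 and 0.016 m and z of saucer2 in the frame of trolley between 0.035 and 0.045 m) or (horizontal distance between pot2 and saucer3 below 0.014 m and z of pot2 in the frame of saucer3 between 0.008 and 0.016 m and z of saucer3 in the frame of trolley between 0.035 and 0.045 m) or (horizontal distance between pot2 and saucer4 below 0.014 m and z of pot2 in the frame of saucer4 between 0.008 and 0.016 m and z of saucer4 in the frame of trolley between 0.035 and 0.045 m)) and x of pot2 in the frame of trolley between -0.095 and 0.135 m and y of pot2 in the frame of trolley between -0.04 and 0.04 m and ((horizontal distance between pot3 and saucer1 below 0.014 m and z of pot3 in the frame of saucer1 between 0.008 and 0.016 m and z of saucer1 in the frame of trolley between 0.035 and 0.045 m) or (horizontal distance between pot3 and saucer2 below 0.014 m and z of pot3 in the frame of saucer2 between 0.008 and 0.016 m and z of saucer2 in the frame of trolley between 0.035 and 0.045 m) or (horizontal distance between pot3 and saucer3 below 0.014 m and z of pot3 in the frame of saucer3 between 0.008 and 0.016 m and z of saucer3 in the frame of trolley between 0.035 and 0.045 m) or (horizontal distance between pot3 and saucer4 below 0.014 m and z of pot3 in the frame of saucer4 between 0.008 and 0.016 m and z of saucer4 in the frame of trolley between 0.035 and 0.045 m)) and x of pot3 in the frame of trolley between -0.095 and 0.135 m and y of pot3 in the frame of trolley between -0.04 and 0.04 m and horizontal distance between trolley and mat between 0.025 and 0.12 m), for 0.1 s.
At the end, for the whole second after the job is handed in: Every pot present stands upright (7 deg) on a saucer of its own (centres within 14 mm) lying in the tray; trolley within 20 mm of the mat's middle and 7 deg of its length, nose at the far end; all castors trailing straight back within 25 deg; trolley and pots at rest (((horizontal distance between pot1 and saucer1 below 0.014 m and z of pot1 in the frame of saucer1 between 0.008 and 0.016 m and z of saucer1 in the frame of trolley between 0.035 and 0.045 m) or (horizontal distance between pot1 and saucer2 below 0.014 m and z of pot1 in the frame of saucer2 between 0.008 and 0.016 m and z of saucer2 in the frame of trolley between 0.035 and 0.045 m) or (horizontal distance between pot1 and saucer3 below 0.014 m and z of pot1 in the frame of saucer3 between 0.008 and 0.016 m and z of saucer3 in the frame of trolley between 0.035 and 0.045 m) or (horizontal distance between pot1 and saucer4 below 0.014 m and z of pot1 in the frame of saucer4 between 0.008 and 0.016 m and z of saucer4 in the frame of trolley between 0.035 and 0.045 m)) and angle between each of pot1, pot2, pot3's own z axis and vertical below 0.12 rad and x of pot1 in the frame of trolley between -0.095 and 0.135 m and y of pot1 in the frame of trolley between -0.04 and 0.04 m and ((horizontal distance between pot2 and saucer1 below 0.014 m and z of pot2 in the frame of saucer1 between 0.008 and 0.016 m and z of saucer1 in the frame of trolley between 0.035 and 0.045 m) or (horizontal distance between pot2 and saucer2 below 0.014 m and z of pot2 in the frame of saucer2 between 0.008 and 0.016 m and z of saucer2 in the frame of trolley between 0.035 and 0.045 m) or (horizontal distance between pot2 and saucer3 below 0.014 m and z of pot2 in the frame of saucer3 between 0.008 and 0.016 m and z of saucer3 in the frame of trolley between 0.035 and 0.045 m) or (horizontal distance between pot2 and saucer4 below 0.014 m and z of pot2 in the frame of saucer4 between 0.008 and 0.016 m and z of saucer4 in the frame of trolley between 0.035 and 0.045 m)) and x of pot2 in the frame of trolley between -0.095 and 0.135 m and y of pot2 in the frame of trolley between -0.04 and 0.04 m and ((horizontal distance between pot3 and saucer1 below 0.014 m and z of pot3 in the frame of saucer1 between 0.008 and 0.016 m and z of saucer1 in the frame of trolley between 0.035 and 0.045 m) or (horizontal distance between pot3 and saucer2 below 0.014 m and z of pot3 in the frame of saucer2 between 0.008 and 0.016 m and z of saucer2 in the frame of trolley between 0.035 and 0.045 m) or (horizontal distance between pot3 and saucer3 below 0.014 m and z of pot3 in the frame of saucer3 between 0.008 and 0.016 m and z of saucer3 in the frame of trolley between 0.035 and 0.045 m) or (horizontal distance between pot3 and saucer4 below 0.014 m and z of pot3 in the frame of saucer4 between 0.008 and 0.016 m and z of saucer4 in the frame of trolley between 0.035 and 0.045 m)) and x of pot3 in the frame of trolley between -0.095 and 0.135 m and y of pot3 in the frame of trolley between -0.04 and 0.04 m and (value of joint castor_fl between -0.44 and 0.44 rad or value of joint castor_fl between -6.7232 and -5.8432 rad or value of joint castor_fl between 5.8432 and 6.7232 rad) and (value of joint castor_fr between -0.44 and 0.44 rad or value of joint castor_fr between -6.7232 and -5.8432 rad or value of joint castor_fr between 5.8432 and 6.7232 rad) and (value of joint castor_rl between -0.44 and 0.44 rad or value of joint castor_rl between -6.7232 and -5.8432 rad or value of joint castor_rl between 5.8432 and 6.7232 rad) and (value of joint castor_rr between -0.44 and 0.44 rad or value of joint castor_rr between -6.7232 and -5.8432 rad or value of joint castor_rr between 5.8432 and 6.7232 rad) and horizontal distance between trolley and mat below 0.02 m and angle between the x axis of trolley and the x axis of mat, either way round below 0.12 rad and x of handle in the frame of mat below -0.09 m and angle between trolley's own z axis and vertical below 0.05 rad and linear speed of trolley below 0.01 m/s and linear speed of each of pot1, pot2, pot3 below 0.02 m/s); the robot touches nothing.
It fails at once if the trolley is lifted off the worktop (origin above 15 mm) (height (world z) of trolley above 0.015 m).
It fails at once if a bystander (tin, pepper mill, butter dish) is shifted more than 30 mm or tipped over (distance of any of tin, mill, butter from where it was at the start of the episode above 0.03 m or angle between any of tin, mill, butter's own z axis and vertical above 0.4 rad).
Of pot1, pot2, pot3 only 2 to 3 are there at a start; the rules pass over those that are not, and their reading is None.
At some moment in a run one of trolley may be knocked a few centimetres aside while the robot is not near it.
It also fails if it takes over 210 s, if anything falls off the work surface, if the arm or the gripper's body presses on something with over 40 N, if the wrist force passes 120 N, or if a joint passes its speed limit or range.

## Working session

There is one attempt and no reset: what is moved stays moved. The work goes in short steps, each a Python script; the robot and the scene stay as the last script left them, time stands still between calls to the robot, and variables do not carry over. Pictures are saved under pics/ and viewed, at most 14 in all, crops included, and the job is handed in when it is done.

```bash
mkdir -p pics
cat > h.py <<'E'
from station import manip
import numpy as np, cv2
def snap(name,fn):
    im=manip.read_camera(name); cv2.imwrite('pics/'+fn,im[:,:,::-1]); return im
def crop(src,fn,r0,r1,c0,c1,s):
    im=cv2.imread('pics/'+src)[r0:r1,c0:c1]; cv2.imwrite('pics/'+fn,cv2.resize(im,None,fx=s,fy=s,interpolation=cv2.INTER_CUBIC))
def ray(name,uv):
    c=manip.camera_info(name); K=np.array(c['intrinsics'],float);d=np.array(c['dist'],float);T=np.array(c['T'])
    p=cv2.undistortPoints(np.array([[uv]],float),K,d)[0,0]
    v=T[:3,:3]@np.array([p[0],-p[1],-1]); return T[:3,3],v/np.linalg.norm(v)
def atz(name,uv,z):
    o,v=ray(name,uv); return o+v*(z-o[2])/v[2]
def tri(a,uva,b,uvb):
    o1,v1=ray(a,uva);o2,v2=ray(b,uvb)
    A=np.stack([v1,-v2],1);s=np.linalg.lstsq(A,o2-o1,rcond=None)[0]
    p,q=o1+s[0]*v1,o2+s[1]*v2; return (p+q)/2,np.linalg.norm(p-q)
def proj(name,P):
    c=manip.camera_info(name); K=np.array(c['intrinsics'],float);d=np.array(c['dist'],float);T=np.array(c['T'])
    q=(np.atleast_2d(P)-T[:3,3])@T[:3,:3]*[1,-1,-1]
    return cv2.projectPoints(q,np.zeros(3),np.zeros(3),K,d)[0][:,0]
def down(a): # tool down, tool y (closing line) at world angle a
    # R columns: x,y,z=-Z ; y=(cos a, sin a), x = y x z
    return np.array([0,np.sin((a+np.pi/2)/2)*0,0,0]) if False else _q(a)
def _q(a):
    from scipy.spatial.transform import Rotation as R
    y=np.array([np.cos(a),np.sin(a),0]);z=np.array([0,0,-1.]);x=np.cross(y,z)
    q=R.from_matrix(np.stack([x,y,z],1)).as_quat(); return [q[3],q[0],q[1],q[2]]
E
sed -i '/^def down/,/^    return np.array/d' h.py; sed -i 's/_q(a)/down(a)/' h.py
python3 - <<'E'
from h import *
snap('top','t0.png');snap('side','s0.png')
for n in('top','side'):
    c=manip.camera_info(n);print(n,np.round(c['intrinsics'],1).tolist(),c['dist'],np.round(c['T'],3).tolist())
print(manip.get_ee_rot(),manip.get_time(),down(0))
E
```

```text
top [[521.6, 0.0, 322.4], [0.0, 521.6, 242.4], [0.0, 0.0, 1.0]] [-0.12415171  0.          0.          0.          0.        ] [[0.028, 0.995, -0.101, 0.424], [-1.0, 0.029, 0.004, -0.035], [0.007, 0.101, 0.995, 1.437], [0.0, 0.0, 0.0, 1.0]]
side [[536.2, 0.0, 326.3], [0.0, 536.2, 227.3], [0.0, 0.0, 1.0]] [-0.15002768  0.          0.          0.          0.        ] [[0.945, 0.186, -0.27, 0.218], [-0.328, 0.523, -0.787, -0.982], [-0.005, 0.832, 0.555, 0.754], [0.0, 0.0, 0.0, 1.0]]
[-1.04727731e-04  1.25102304e-01  9.92143604e-01 -6.86664660e-04] 0.1 [np.float64(0.0), np.float64(0.7071067811865475), np.float64(0.7071067811865475), np.float64(0.0)]
```

View pics/t0.png

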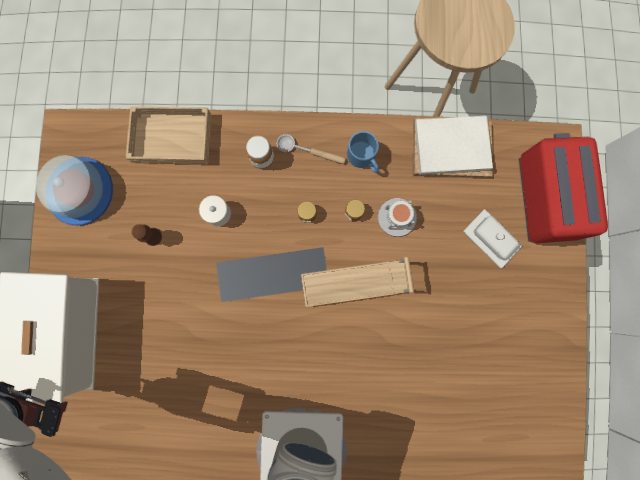

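View pics/s0.png

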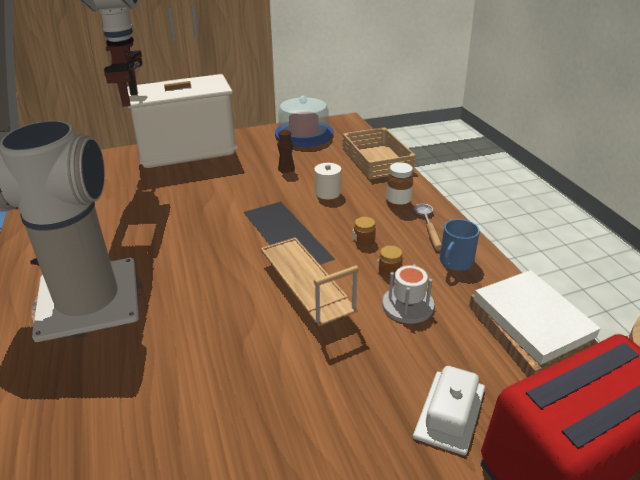

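Top view: two amber pots at about (307,212) and (356,210), dispenser at (400,216), tin at (213,210), mill at (145,234), butter dish at (495,238), trolley spanning (303..412, 283) with the bar on the right, and mat at (272,275). Next, enlarged crops.

Run:
```python
from h import *
crop('t0.png','t0c.png',180,320,210,430,3.6)
crop('s0.png','s0c.png',195,345,235,445,3.8)
```

```text
(no output)
```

View pics/t0c.png

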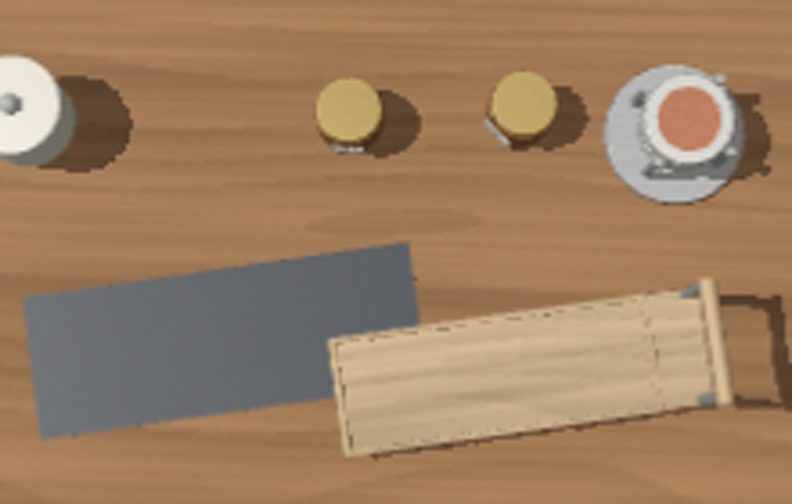

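View pics/s0c.png

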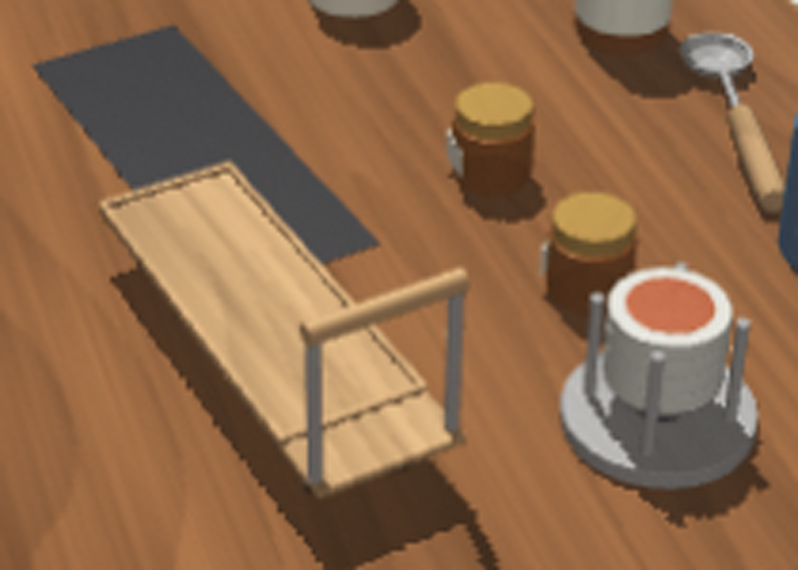

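```bash
cat >> h.py <<'E'
def uc(u,v,r0,c0,s): return ((u+.5)/s-.5+c0,(v+.5)/s-.5+r0)
E
python3 - <<'E'
from h import *
t=lambda u,v:uc(u,v,180,210,3.6)
s=lambda u,v:uc(u,v,195,235,3.8)
for n,a,b in [('potA',(349,111),(494,105)),('potB',(524,105),(594,217)),('stack',(689,119),(670,305)),
 ('hL',(727,402),(309,328)),('hR',(708,282),(461,277)),('noseL',(346,455),(102,205)),('noseR',(330,340),(231,163)),
 ('matFL',(42,437),(36,66)),('matFR',(24,298),(177,28)),('matNR',(408,243),(378,243)),
 ('rod1',(722,78),(680,267)),('rod2',(732,152),(742,323)),('rod3',(655,172),(658,355)),('rod4',(639,98),(597,297)),('foot',(675,134),(659,412))]:
    p,e=tri('top',t(*a),'side',s(*b));print(n,np.round(p*1e3),round(e*1e3,1))
for i in [(639,98),(722,78),(732,152),(655,172)]: print(np.round(atz('top',t(*i),.079)*1e3))
print(np.round(atz('top',t(675,134),.012)*1e3))
for i in [(42,437),(24,298),(408,243)]: print('mat',np.round(atz('top',t(*i),.0)*1e3),)
for i in [(36,66),(177,28),(378,243)]: print('mat',np.round(atz('side',s(*i),.0)*1e3),)
E
```

```text
potA [651.   3.  53.] 3.8
potB [ 660. -128.   54.] 4.2
stack [ 647. -247.   82.] 2.6
hL [ 441. -267.  139.] 3.5
hR [ 524. -253.  138.] 3.6
noseL [396.  -2.  41.] 4.2
noseR [481.  12.  42.] 4.3
matFL [402. 232.  -1.] 3.7
matFR [508. 250.  -2.] 5.1
matNR [558. -44.   1.] 2.3
rod1 [ 659. -260.  117.] 25.3
rod2 [ 642. -286.   98.] 47.3
rod3 [ 630. -235.   41.] 38.7
rod4 [ 647. -206.   61.] 36.3
foot [ 648. -248.    8.] 2.6
[ 661. -210.   79.]
[ 678. -271.   79.]
[ 623. -279.   79.]
[ 607. -222.   79.]
[ 646. -247.   12.]
mat [400. 232.   0.]
mat [506. 250.   0.]
mat [557. -44.   0.]
mat [403. 230.   0.]
mat [510. 247.   0.]
mat [559. -43.   0.]
```

Run:
```python
from h import *
t=lambda u,v:uc(u,v,180,210,3.6)
s=lambda u,v:uc(u,v,195,235,3.8)
R=np.array([atz('side',s(*i),.079)[:2]*1e3 for i in [(597,297),(658,355),(742,323),(680,267)]])
print(np.round(R),R.mean(0))
for i in range(4):
    d=R[(i+1)%4]-R[i];print(np.degrees(np.arctan2(d[1],d[0]))%90,np.hypot(*d))
mp=lambda ps,n,f,z:np.array([atz(n,f(*p),z)[:2] for p in ps])
m=(mp([(42,437),(24,298),(408,243)],'top',t,0)+mp([(36,66),(177,28),(378,243)],'side',s,0))/2
c=(m[0]+m[2])/2; d=m[1]-m[2];print('mat',c,np.linalg.norm(d),np.linalg.norm(m[0]-m[1]),np.degrees(np.arctan2(d[1],d[0])))
# annotate dispenser
for n,src in(('top','t0.png'),('side','s0.png')):
    im=cv2.imread('pics/'+src);S=6
    u0=proj(n,[[.645,-.247,.05]])[0].astype(int)-[45,40]
    c=im[u0[1]:u0[1]+80,u0[0]:u0[0]+90];c=cv2.resize(c,None,fx=S,fy=S,interpolation=cv2.INTER_CUBIC)
    for yaw,col in((13,(0,255,0)),):
        a=np.radians(yaw);
        for x,y in((1,1),(1,-1),(-1,1),(-1,-1)):
            p=np.array([.6465,-.247])+.0275*np.array([x*np.cos(a)-y*np.sin(a),x*np.sin(a)+y*np.cos(a)])
            for z in(.012,.079):
                q=(proj(n,[[*p,z]])[0]-u0+.5)*S-.5;cv2.circle(c,tuple(int(v) for v in q),3,col,-1)
    cv2.imwrite(f'pics/d_{n}.png',c)
a,b=[cv2.imread(f'pics/d_{n}.png') for n in('top','side')]
cv2.imwrite('pics/d.png',cv2.resize(np.hstack([a,b]),(800,355)))
```

```text
[[ 617. -225.]
 [ 627. -279.]
 [ 680. -270.]
 [ 671. -216.]] [ 648.44275928 -247.53388532]
9.921867004930562 54.83367825332381
8.846207013465417 53.71079723898019
9.473688759584618 54.92457165949075
8.949141399116712 54.13875996150099
mat [0.47971962 0.09388358] 0.29593765912732906 0.1078176908217911 99.76931503582585
```

View pics/d.png

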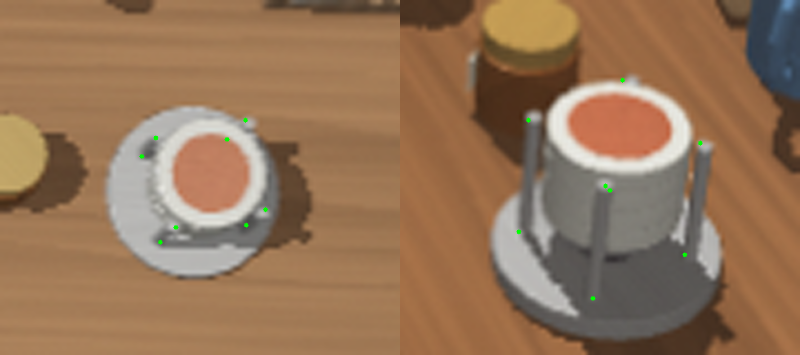

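Measured: mat centre (0.480, 0.094) at 99.8°, trolley origin near (0.461, -0.132) at 99.4°, dispenser at (0.647, -0.247) turned 9.3°. The pots are at (0.651, 0.003) and (0.660, -0.128). Next I'll check reach and pick the first saucer.

```bash
cat >> h.py <<'E'
A=np.radians(99.4)
def go(xy,z,a=A): manip.move_pose([*xy,z],down(a))
def lin(xy,z,v=.15,f=None): return manip.movel([*xy,z],v=v,until_force=f)
def tr(x,y,o,a): return np.array(o)+[x*np.cos(a)-y*np.sin(a),x*np.sin(a)+y*np.cos(a)]
def mask(im):
    h=cv2.cvtColor(im,cv2.COLOR_RGB2HSV); 
    m=((h[:,:,2]>165)).astype(np.uint8); m[:, :240]=0;m[:,440:]=0;m[:245]=0;m[:320]=m[:320]; m[325:]=0
    m=cv2.morphologyEx(m,cv2.MORPH_CLOSE,np.ones((5,5)))
    n,l,st,_=cv2.connectedComponentsWithStats(m); k=1+np.argmax(st[1:,4]); return (l==k)
def rect(im):
    ys,xs=np.nonzero(mask(im)); return cv2.minAreaRect(np.stack([xs,ys],1).astype(np.float32))
E
python3 - <<'E'
from h import *
im=cv2.imread('pics/t0.png')[:,:,::-1]; print(rect(im))
for p in [(.647,-.247,.073),(.651,.003,.02),(.66,-.128,.02),(.4825,-.26,.12),(.5,-.04,.12),(.45,-.05,.043)]:
    q=manip.inverse_kinematics(list(p),down(A)); print(p,None if q is None else np.round(q,2))
D=(.647,-.247)
go(D,.2); lin(D,.11); lin(D,.0735,.05); 
manip.command_gripper(0.); print(manip.get_grip_width()*88,manip.get_finger_force(),manip.get_tcp_pos())
lin(D,.2,.1); print(manip.get_grip_width()*88,manip.get_ft_force(),manip.get_time())
snap('top','t1.png');crop('t1.png','t1c.png',150,320,260,480,3.6)
snap('side','s1.png');crop('s1.png','s1c.png',195,345,235,445,3.8)
E
```

```text
((339.5, 284.5), (79.0, 199.0), 90.0)
(0.647, -0.247, 0.073) [-0.38  0.7   1.55 -0.    0.9  -2.12]
(0.651, 0.003, 0.02) [-0.01  0.72  1.66 -0.    0.76 -1.75]
(0.66, -0.128, 0.02) [-0.21  0.75  1.61 -0.    0.79 -1.94]
(0.4825, -0.26, 0.12) [-0.52  0.46  1.87 -0.    0.82 -2.25]
(0.5, -0.04, 0.12) [-0.1   0.4   1.97 -0.    0.77 -1.84]
(0.45, -0.05, 0.043) [-0.14  0.5   2.1  -0.    0.54 -1.87]
65.14532086615435 30.000050961971283 [ 0.6471033  -0.24701718  0.07361886]
65.2648064133112 [ 1.03581274 -0.29358285 -1.04784108] 7.075
```

View pics/s1.png

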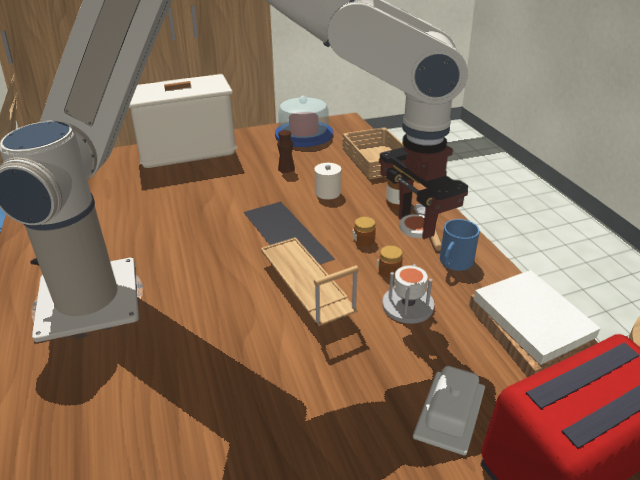

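Saucer is held at (415,222) and the next one has risen; the trolley still stands as before. Now placing.

```bash
cat >> h.py <<'E'
O0=(.4612,-.1318)
def tdiff(n,ref,cur,box):
    r0,r1,c0,c1=box; f=lambda i:cv2.cvtColor(i[r0:r1,c0:c1],cv2.COLOR_BGR2GRAY).astype(np.float32)
    return cv2.phaseCorrelate(f(cv2.imread('pics/'+ref)),f(cv2.imread('pics/'+cur)),cv2.createHanningWindow((c1-c0,r1-r0),cv2.CV_32F))
def moved(n): # side-view shift of the push bar
    snap('side',n); return tdiff('side','s0.png',n,(255,330,300,370))
E
python3 - <<'E'
from h import *
print(tdiff('side','s0.png','s1.png',(255,330,300,370)))
p=tr(.082,0,O0,A); go(p,.2); lin(p,.07,.15); print(lin(p,.0415,.03,3.),manip.get_tcp_pos())
manip.command_gripper(.82); lin(p,.2); 
D=(.647,-.247); go(D,.2); print(moved('s2.png'),manip.get_time())
lin(D,.11); lin(D,.0735,.05); manip.command_gripper(0.); print(manip.get_grip_width()*88)
lin(D,.2,.1); print(moved('s3.png'),manip.get_time())
snap('top','t3.png')
a=cv2.imread('pics/s3.png')[200:340,240:440];b=cv2.imread('pics/t3.png')[230:330,210:430]
crop('s3.png','s3c.png',200,340,240,440,4)
E
```

```text
((-0.028124697082738237, 0.5712549054561578), 0.9812155012731199)
True [ 0.44779843 -0.05091934  0.04343997]
((0.11582032429456035, 0.6155612446283669), 0.972355978930438) 12.7833
65.16846097586411
((0.11296988620573956, 0.626928820700293), 0.9632777761529994) 16.175
```

View pics/s3c.png

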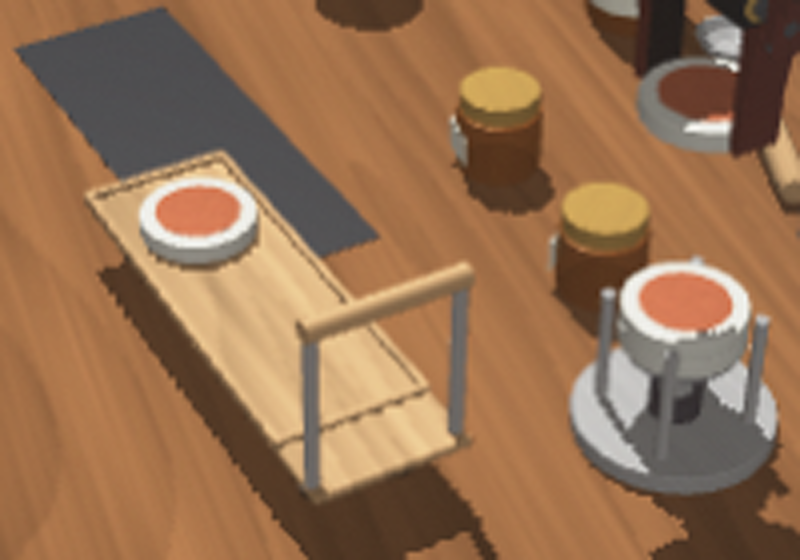

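Saucer 1 lies flat near the nose (crop (198,215)), saucer 2 is held. Continuing with saucer 2 and the pots, stopping if the bar shifts.

Run:
```python
from h import *
def chk(n):
    (dx,dy),r=moved(n); print(n,round(dx,2),round(dy,2),round(r,2),manip.get_time())
    if abs(dx)>1 or abs(dy-.6)>1: raise SystemExit('MOVED')
p1=tr(.082,0,O0,A);p2=tr(-.006,0,O0,A)
go(p2,.2); lin(p2,.07,.15); print(lin(p2,.0415,.03,3.),manip.get_tcp_pos())
manip.command_gripper(.82); lin(p2,.2)
for q,p,n in(((.651,.003),p1,'a'),((.66,-.128),p2,'b')):
    go(q,.2); chk(f's4{n}.png')
    manip.command_gripper(1.)
    lin(q,.1); lin(q,.02,.08,8.); manip.command_gripper(0.); print(manip.get_grip_width()*88,manip.get_tcp_pos())
    lin(q,.2); chk(f's5{n}.png')
    go(p,.2); lin(p,.09); print(lin(p,.0705,.03,3.),manip.get_tcp_pos())
    manip.command_gripper(.78); lin(p,.2)
go((.6,-.3),.25)
print(moved('s6.png'),manip.get_time());snap('top','t6.png')
crop('s6.png','s6c.png',195,335,240,440,4)
crop('t6.png','t6c.png',240,320,210,430,3.6)
```

```text
True [ 0.46249094 -0.13778381  0.05506598]
s4a.png -1.53 -15.6 0.08 21.15MOVED
```

Run:
```python
from h import *
snap('top','t4.png')
crop('s4a.png','s4c.png',195,335,240,440,4)
crop('t4.png','t4c.png',240,320,210,430,3.6)
```

```text
(no output)
```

View pics/s4c.png

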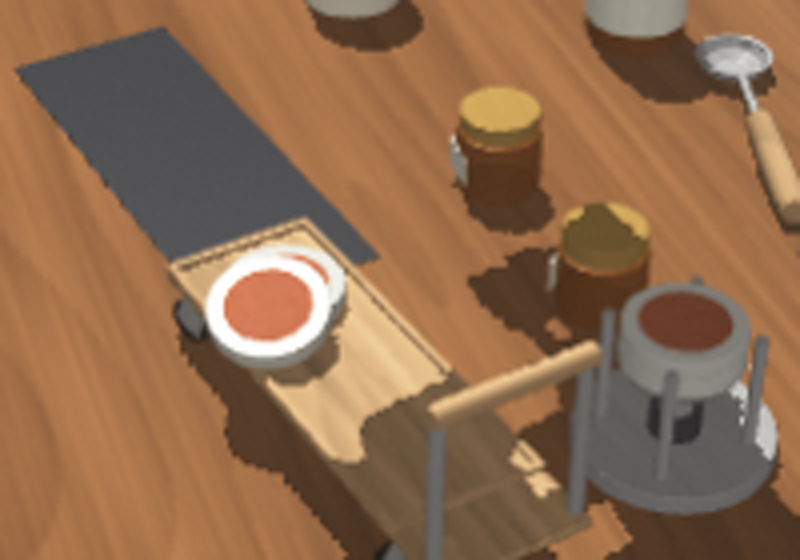

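View pics/t4c.png

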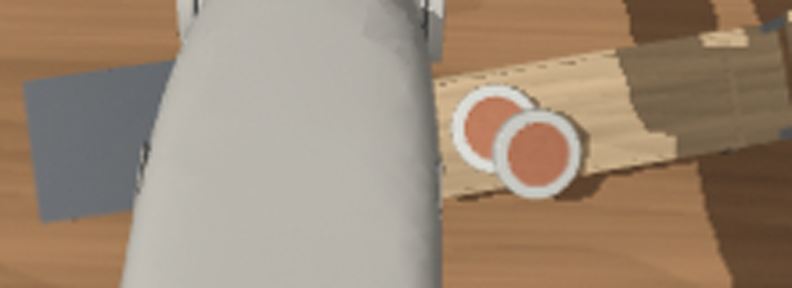

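The trolley was knocked back about 7 cm before the release, so saucer 2 came down tilted on saucer 1's edge. I'll clear the arm and remeasure.

Run:
```python
from h import *
manip.movej([1.301,.423,1.63,0,1.089,-.019])
snap('top','t5.png');snap('side','s5.png')
a=cv2.resize(cv2.imread('pics/t5.png')[240:320,290:450],None,fx=5,fy=5,interpolation=cv2.INTER_CUBIC)[:,:800]
cv2.imwrite('pics/t5c.png',a)
crop('s5.png','s5c.png',235,365,270,410,4.5)
```

```text
(no output)
```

View pics/t5c.png

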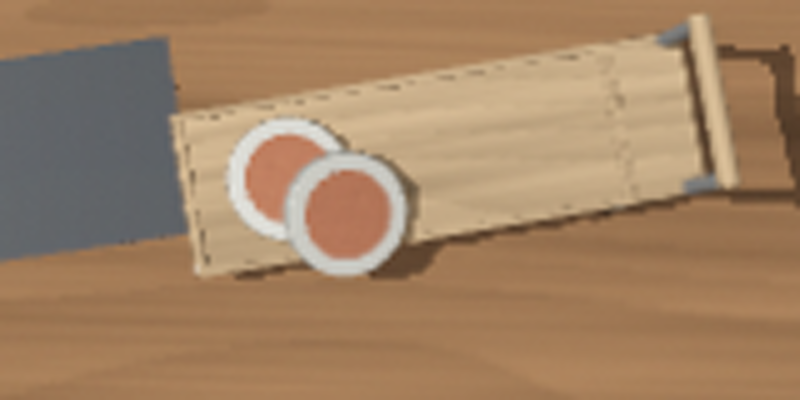

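View pics/s5c.png

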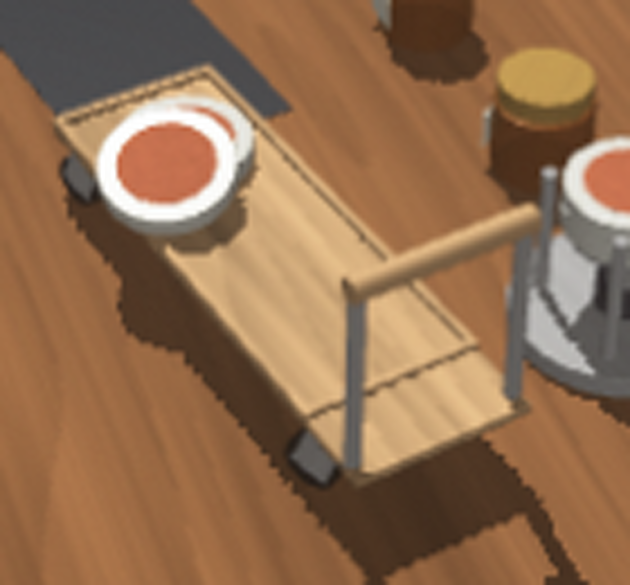

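Run:
```python
from h import *
t=lambda u,v:uc(u,v,240,290,5)
s=lambda u,v:uc(u,v,235,270,4.5)
P={}
for n,a,b in [('s2',(347,214),(166,166)),('hL',(728,184),(352,283)),('hR',(699,19),(533,215)),('noseL',(198,273),(57,122)),('noseR',(172,115),(209,67)),
 ('tailmark',(690,190),(357,465))]:
    P[n],e=tri('top',t(*a),'side',s(*b));print(n,np.round(P[n]*1e3),round(e*1e3,1))
s1=atz('top',t(288,178),.052);print('s1',s1)
h=(P['hL']+P['hR'])[:2]/2;n=(P['noseL']+P['noseR'])[:2]/2;d=n-h;a=np.arctan2(d[1],d[0])
l=(P['hR']-P['hL'])[:2];l2=(P['noseR']-P['noseL'])[:2]
print('len',np.hypot(*d),np.degrees(a),np.degrees(np.arctan2(l[1],l[0]))+90,np.degrees(np.arctan2(l2[1],l2[0]))+90)
o=(h+tr(.13,0,(0,0),a)+n-tr(.14,0,(0,0),a))/2;print('O',o)
for q in('s2',):
    r=P[q][:2]-o;print(q,tr(*r,(0,0),-a))
print('s1',tr(*(s1[:2]-o),(0,0),-a)); r=P['s2'][:2]-s1[:2];print(np.hypot(*r),np.degrees(np.arctan2(r[1],r[0])))
```

```text
s2 [ 462. -141.   61.] 2.3
hL [ 480. -327.  137.] 3.4
hR [ 563. -312.  136.] 4.1
noseL [429. -64.  39.] 3.2
noseR [513. -48.  41.] 2.7
tailmark [ 482. -329.   39.] 6.6
s1 [ 0.47887889 -0.10981795  0.052     ]
len 0.2683525156766381 100.90125279575658 100.26389737210609 100.97626984000586
O [ 0.49707667 -0.1925327 ]
s2 [0.0571319  0.02521887]
s1 [0.08466363 0.00222664]
0.03586974694415405 -118.96459491371344
```

```bash
cat >> h.py <<'E'
def red(im,box):
    h=cv2.cvtColor(im,cv2.COLOR_RGB2LAB); r0,r1,c0,c1=box
    m=np.zeros(h.shape[:2],np.uint8); m[r0:r1,c0:c1]=((h[r0:r1,c0:c1,1]>150)&(h[r0:r1,c0:c1,0]>90))
    n,l,st,ce=cv2.connectedComponentsWithStats(m)
    return [(np.round(ce[i],1).tolist(),int(st[i,4])) for i in range(1,n) if st[i,4]>40]
TB=(240,320,290,450);SB=(235,340,270,370)
E
python3 - <<'E'
from h import *
print(red(cv2.imread('pics/t5.png')[:,:,::-1],TB),red(cv2.imread('pics/s5.png')[:,:,::-1],SB))
O=np.array((.497,-.1925));a=np.radians(100.8)
manip.command_gripper(1.)
g=(.462,-.141); b=np.radians(151)
def deg(b): 
    q=manip.inverse_kinematics([*g,.2],down(b)); return None if q is None else np.round(q,2)
print(deg(b),deg(b-np.pi))
q=deg(b); b=b if q is not None else b-np.pi
go(g,.2,b); lin(g,.09); print(lin(g,.0525,.03,4.),manip.get_tcp_pos())
manip.command_gripper(0.); print(manip.get_grip_width()*88); lin(g,.15,.08); print(manip.get_grip_width()*88,manip.get_time())
im=snap('side','s7.png'); print(tdiff('side','s5.png','s7.png',(270,350,335,400)),red(im,SB))
E
```

```text
[] [([306.5, 270.8], 299)]
None [-0.32  0.25  1.96 -0.    0.94  0.19]
False [ 0.46213732 -0.141046    0.05266829]
65.33350078085033
65.28863953793771 31.5
((0.14995484592204633, -0.3672548095105128), 0.512520283791754) [([306.0, 236.3], 63), ([310.6, 264.8], 211)]
```

Run:
```python
from h import *
O=(.497,-.1925);a=np.radians(100.8);b=a-np.pi
p=tr(-.006,0,O,a); go(p,.15,b); 
im=snap('side','s8a.png'); print(tdiff('side','s5.png','s8a.png',(270,350,335,400)))
lin(p,.08); print(lin(p,.0445,.03,3.),manip.get_tcp_pos()); print(lin(p,.0442,.02,12.),manip.get_tcp_pos(),manip.get_ft_force())
manip.command_gripper(.82); lin(p,.2)
manip.movej([1.301,.423,1.63,0,1.089,-.019]); manip.command_gripper(1.)
print(manip.get_time())
im=snap('side','s8.png'); print(tdiff('side','s5.png','s8.png',(270,350,335,400)),red(im,SB))
it=snap('top','t8.png'); print(tdiff('top','t5.png','t8.png',(235,285,405,445)))
x=cv2.resize(it[240:320,290:450,::-1],None,fx=4,fy=4,interpolation=cv2.INTER_CUBIC)
y=cv2.resize(im[235:335,270:430,::-1],None,fx=4,fy=4,interpolation=cv2.INTER_CUBIC)
cv2.imwrite('pics/c8.png',np.vstack([x,y])[:600+120])
print(np.vstack([x,y]).shape)
cv2.imwrite('pics/c8.png',np.vstack([x,y])[:,:640][120*0:])
cv2.imwrite('pics/c8.png',cv2.resize(np.vstack([x,y]),None,fx=.833,fy=.833,interpolation=cv2.INTER_AREA))
```

```text
((0.061321795752704134, -0.05454005314904009), 0.4239295903179381)
True [ 0.49806862 -0.19840477  0.04797813]
False [ 0.49863639 -0.19859389  0.04446583] [ 1.93132741 -0.67207434  5.36287771]
39.3833
((-0.39631871559376464, 0.3225283683482445), 0.8546539396047592) [([310.4, 264.9], 212), ([333.5, 287.8], 249)]
((0.17106294181759907, -0.026327367292871884), 0.9933204069137573)
(720, 640, 3)
```

View pics/c8.png

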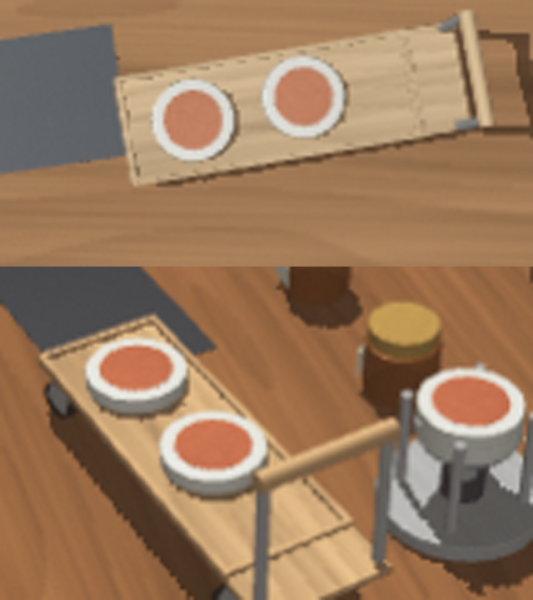

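Both saucers now lie flat, at (193,119) and (304,97) in the top half of the crop. Now the pots.

Run:
```python
from h import *
t=lambda u,v:uc(u,v,240,290,3.332)
S=[(atz('top',t(*x),.052)+atz('side',y,.052))/2 for x,y in(((193,119),(310.4,264.9)),((304,97),(333.5,287.8)))]
for x,y in(((193,119),(310.4,264.9)),((304,97),(333.5,287.8))):print(atz('top',t(*x),.052),atz('side',y,.052))
np.save('S.npy',S)
b=np.radians(100.8-180)
def chk(n):
    im=snap('side',n); r=red(im,SB); print(n,r,tdiff('side','s8.png',n,(270,350,335,400)),manip.get_time())
    if not any(np.hypot(c[0]-333.5,c[1]-287.8)<1.5 for c,_ in r): raise SystemExit('MOVED?')
for q,p,n in(((.651,.003),S[0][:2],'a'),((.66,-.128),S[1][:2],'b')):
    manip.command_gripper(1.) if n=='b' else 0
    go(q,.2,b); lin(q,.1); lin(q,.02,.08,8.); manip.command_gripper(0.); print(manip.get_grip_width()*88,manip.get_tcp_pos())
    lin(q,.2); chk(f's9{n}.png')
    go(p,.2,b); lin(p,.09); print(lin(p,.0705,.03,3.),manip.get_tcp_pos())
    manip.command_gripper(.78); lin(p,.2)
```

```text
[ 0.47847002 -0.1108201   0.052     ] [ 0.48049848 -0.11152305  0.052     ]
[ 0.49844353 -0.19920516  0.052     ] [ 0.50148429 -0.19914269  0.052     ]
51.96386358149074 [0.65103203 0.00306632 0.02010669]
s9a.png [([310.4, 264.9], 212), ([331.6, 286.5], 176)] ((-0.19564200779542773, -0.05629690145421051), 0.25934660732746123) 46.25MOVED?
```

Saucer 1's disc is exactly where it was; disc 2 only lost area to the arm's shadow. Nothing has moved, so I carry on.

Run:
```python
from h import *
S=np.load('S.npy');b=np.radians(100.8-180)
def put(p):
    go(p,.2,b); lin(p,.09); print(lin(p,.0705,.03,3.),manip.get_tcp_pos())
    manip.command_gripper(.78); lin(p,.2)
put(S[0][:2])
q=(.66,-.128);go(q,.2,b); manip.command_gripper(1.); lin(q,.1); lin(q,.02,.08,8.); manip.command_gripper(0.); print(manip.get_grip_width()*88)
lin(q,.2)
im=snap('side','s10.png'); print(red(im,SB),tdiff('side','s8.png','s10.png',(270,350,335,400)),manip.get_time())
if not any(np.hypot(c[0]-333.5,c[1]-287.8)<3 for c,_ in red(im,SB)): raise SystemExit('MOVED?')
put(S[1][:2])
manip.movej([1.301,.423,1.63,0,1.089,-.019]);manip.command_gripper(1.)
print(manip.get_time())
im=snap('side','s11.png'); print(tdiff('side','s8.png','s11.png',(270,350,335,400)))
it=snap('top','t11.png'); print(tdiff('top','t8.png','t11.png',(235,285,405,445)))
x=cv2.resize(it[240:320,290:450,::-1],None,fx=3.332,fy=3.332,interpolation=cv2.INTER_CUBIC)
y=cv2.resize(im[225:325,270:430,::-1],None,fx=3.332,fy=3.332,interpolation=cv2.INTER_CUBIC)
cv2.imwrite('pics/c11.png',np.vstack([x,y]))
```

```text
True [ 0.47965449 -0.11123721  0.07173769]
51.45396219705194
[([333.5, 287.8], 248)] ((0.16774539979906677, 0.07699720964357226), 0.6861998849444919) 55.3583
True [ 0.49998445 -0.19923053  0.071704  ]
62.6583
((0.354159158015122, 0.12136908081787823), 0.8406152475211356)
((-0.12783535038532534, -0.08693712700783252), 0.9134585630893707)
```

View pics/c11.png

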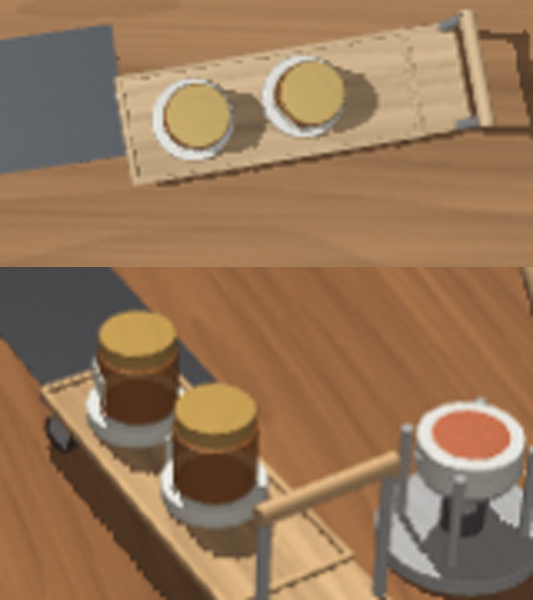

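Both pots stand centred on flat saucers and the trolley hasn't moved. Now I take the bar and roll: straight ahead, a slight slant, then straight onto the mat.

Run:
```python
from h import *
O=np.array((.497,-.1925));a=np.radians(100.8);b=a-np.pi;M=np.array((.4797,.0939));m=np.radians(99.8)
g=tr(-.13,0,O,a); go(g,.25,b); lin(g,.15); print(lin(g,.116,.05,6.)); manip.command_gripper(0.)
print(manip.get_grip_width()*88,manip.get_tcp_pos(),manip.get_ft_force())
H=lambda P:tr(-.13,0,P,a)
for P in (tr(.09,0,O,a),tr(-.085,0,M,m),tr(-.04,0,M,m),M):
    lin(H(P),.116,.05); print(np.round(manip.get_ft_force(),1),manip.get_grip_width()*88,manip.get_time())
    manip.wait(.3)
manip.command_gripper(.6); manip.wait(.3); lin(H(M),.2,.08)
manip.command_gripper(1.); manip.movej([1.301,.423,1.63,0,1.089,-.019]); print(manip.get_time())
it=snap('top','t12.png');im=snap('side','s12.png')
x=cv2.resize(it[235:315,200:360,::-1],None,fx=3.332,fy=3.332,interpolation=cv2.INTER_CUBIC)
y=cv2.resize(im[185:285,230:390,::-1],None,fx=3.332,fy=3.332,interpolation=cv2.INTER_CUBIC)
cv2.imwrite('pics/c12.png',np.vstack([x,y]))
```

```text
False
11.432216589196626 [ 0.52133247 -0.32009696  0.11599948] [ 0.71354913  1.18304684 -0.04654884]
[0.4 0.6 1.1] 11.121914311038278 70.9917
[-0.8  0.2  1.5] 11.181728929997602 73.7417
[-0.1  2.  -0.9] 11.182996029451871 75.0917
[0.  1.3 0.5] 11.350608461306003 76.3417
82.2333
```

View pics/c12.png

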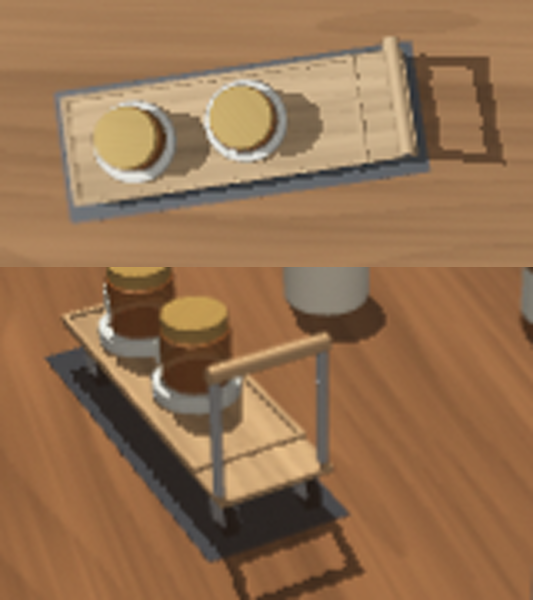

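Run:
```python
from h import *
t=lambda u,v:uc(u,v,235,200,3.332)
s=lambda u,v:uc(u,v-267,185,230,3.332)
n=[atz('top',t(*p),.041)[:2] for p in((64,97),(79,206))]; h=[atz('top',t(*p),.138)[:2] for p in((390,42),(406,154))]
n=sum(n)/2;h=sum(h)/2;d=n-h;a=np.arctan2(d[1],d[0]);o=n-.14*d/np.linalg.norm(d)
print(np.linalg.norm(d),np.degrees(a),o,o-[.4797,.0939],h)
for p in((57,95),(72,220),(428,172),(411,44)): print('mat',atz('top',t(*p),0)[:2])
print('side',[atz('side',s(*p),.138)[:2] for p in((212,372),(326,341))],atz('side',s(62,318),.041)[:2])
```

```text
0.2654284184461743 99.78274940724846 [0.48007084 0.08919389] [ 0.00037084 -0.00470611] [ 0.50138274 -0.03441069]
mat [0.50359376 0.24905611]
mat [0.4006322  0.23195467]
mat [ 0.44905248 -0.06082992]
mat [ 0.55465432 -0.04384965]
side [array([ 0.46560319, -0.04376368]), array([ 0.54712021, -0.03240944])] [0.41559266 0.21900713]
```

```bash
python3 -c "
from h import *
print(manip.job_done())"
```

```text
the job is handed in; nothing more can be done
None
```

The job is handed in at about 82 s of the 210 s allowed. Both pots present are centred on their own saucers in the tray, and the trolley is on the mat, nose to the far end, within about 5 mm and 1° by camera. Castor angles I judged only from the final straight run of about 85 mm. The trolley was knocked back about 7 cm partway, which put saucer 2 down on saucer 1's edge; I re-laid it flat before loading the pots.

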